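Load the centrifuge rotor in balance

ROBOT

A 6-joint arm with a two-finger parallel gripper is mounted at the origin on a cart in front of the work surface, level with it; the furniture and walls round the work are solid. World frame = base frame: x ahead of the robot, y to its left, z up, the work surface at z = 0. Lengths are in m, angles in rad, forces in N, time in s.
With the tool pointing down it reaches from about 0.15 to 0.775 m from the base axis. Payload 6.1 kg.
Tool frame: the origin (TCP) lies midway between the tips of the shut fingers; the grasp point (between the pads) lies behind it (arm.grip_depth is the z of the grasp point in the tool frame, in m); z points along the fingers, y is the line along which they close (so a half turn about z gives the same grasp; the last joint's range is limited). The gripper opens to 85 mm and grips with 20 to 120 N. Pads are 22 mm wide; open, the fingers measure 114 mm over their backs; the gripper's body (76 mm by 85 mm) begins 54 mm behind the grasp point. The pads swing forward as they close: fully open they stand 13 mm farther back than shut.
Start: joints at [1.236, 0.126, -0.04, 1.405, 0, 1.571], TCP at [0.172, 0.496, 0.231] pointing down, gripper open.
Joint ranges: [-2.72, 2.72], [-0.95, 1.95], [-1.27, 1.35], [-1.78, 2.02], [-1.46, 1.47], [-3.14, 3.14]. Speed limits (rad/s): [2.39, 2.39, 3.01, 3.14, 3.14, 3.14].

INTERFACE

Orientations are given as [roll, pitch, yaw] about the fixed x, y, z axes, in that order (R = Rz(yaw) Ry(pitch) Rx(roll)).
In Python, from rig import arm gives the robot as it stands. Calls block until the motion is done:
- arm.movep(position, orientation): joint-space move of the TCP to a pose.
- arm.move_l(position, rotation=None, max_speed=0.15): straight line of the TCP; rotation=None keeps the orientation; max_speed is the mean speed in m/s.
- arm.movej(angles): joint-space move.
- arm.set_gripper(opening, grip_force=None): opening from 0.0 (shut) to 1.0 (fully open); grip_force is the grip in N (None keeps the last); returns when the fingers have stopped.
- arm.hold(seconds).
- arm.solve_ik(position, orientation): joint angles nearest the present ones, or None.
- arm.read_state(): the state.
- arm.read_camera(name): name is "scene" or "top"; returns a dict with "image" (420x560x3 uint8, red, green, blue), "fovy" (degrees; the focal length in pixels is half the picture's height over the tangent of half this angle, whatever the lens; pixels are square), "cx", "cy" (the principal point, pixels), "T" (4x4, takes a point from camera to world coordinates). Camera axes: x right, y up, looking along -z (the intrinsics and any distortion apply to the point x, -y, -z); pixel columns grow to the right and rows downward; lengths in m; the calibration is good to about 2 mm. A picture is of the moment at which its call begins. There is no depth.
A pose or a line that the arm cannot do raises arm.MotionError and nothing moves.
- arm.finish_job(): hands the job in; it is judged then, once.
Trained networks look in a picture, given as the dict that the camera call returned (one of the last four; its "shot" number tells which), for a name from the list of things; names that differ only in an ending like _2 or _b are one class to them, and where a whole thing is asked for, a point or a joint stands for the part that bears it (a point fixed in the world has none). Each returns a list of dicts, best first, with "confidence" (0 to 1); they miss things now and then, are a little off and sometimes report something else, mostly with a low value. They report only what shows in the picture. A call takes as long as a camera call.
- arm.masks_of(picture, thing): "mask" (420x560 bool, what is visible of it) and "centre" ([column, row] in pixels, amid what is visible of it).
- arm.pinpoint(picture, thing): "centre" ([column, row] in pixels: a listed point, or the origin of a listed thing).
The state is a dict: "time_s": time; "joints": joint angles; "qd": joint speeds; "joint_efforts": joint torques, N m; "ee_pos": TCP position; "eef_rot": TCP orientation; "ft_force": force on the tool from outside, world axes, zero at the start; "torque": the same for the moment, N m; "finger_gap": opening from 0.0 (shut) to 1.0 (fully open); "finger_force": force on a finger pad.
Only numpy, scipy, OpenCV 4.12 (cv2) and the standard library are available. Lean on these libraries where they do the work, as an engineer would, in place of code of your own. Each camera call takes 0.05 s, during which the arm holds its last target. There are 200 camera calls.

TASK

Two blood tubes are already in the centrifuge rotor; leave them where they are and load four more from the white rack so that the rotor is balanced: the long yellow-capped tube directly across from the long yellow one, the purple-capped tube directly across from the purple one, and the two red-capped tubes across from each other. Keep the tubes upright, lower each one all the way into its bucket before letting go, and leave the short yellow-capped tube and the green-capped tube in the rack.

Things in the scene. Friction and masses are not known exactly. Their poses are not given: they have to be found in the camera images.
- rotor: Six-place rotor, locked, in the bowl of the pale grey centrifuge (housing rim 68 mm high). Origin on its axis at z = 0, z up. Blue upright buckets 46 mm from the axis, every 60 deg, one on the rotor's +x axis; facing ones are 92 mm apart. Bore 17 mm, flared mouth 28 mm; inner floor at z = 24 mm, mouth 64 mm. Hub knob to 63 mm. The open lid leans away behind, up to 220 mm high.
- tube_rack_white: White one-row tube rack, 52 x 226 x 56 mm, fixed, left or right of the centrifuge. Origin: centre of its underside; y along the row. Six square 17 mm holes at y = -90, -54, -18, 18, 54, 90 mm, one tube in each, in any order, undersides at z = 4 mm; upper deck's top at 50 mm, end plates at 56 mm. Over the back of the bench (x above 0.60 m) hangs a shelf, 0.475 m up.
- tube_yellow_loaded: Long tube with yellow cap and dark red blood in its lower part, already in one of the rotor's buckets; stays there. 112 mm tall (long). Origin: centre of its underside; z up the tube. Glass barrel 13 mm across; cap 16 mm across, the top 15 mm; 15 g. Grip by the cap or just under it.
- tube_purple_loaded: Short tube with purple cap and dark red blood in its lower part, already in a bucket next to the yellow one's; stays there. 88 mm tall (short). Origin: centre of its underside; z up the tube. Glass barrel 13 mm across; cap 16 mm across, the top 15 mm; 15 g. Grip by the cap or just under it.
- tube_yellow_long: Long tube with yellow cap and blood, in the rack: twin of the yellow one in the rotor. 112 mm tall (long). Origin: centre of its underside; z up the tube. Glass barrel 13 mm across; cap 16 mm across, the top 15 mm; 15 g. Grip by the cap or just under it.
- tube_purple: Short tube with purple cap and blood, in the rack: twin of the purple one in the rotor. 88 mm tall (short). Origin: centre of its underside; z up the tube. Glass barrel 13 mm across; cap 16 mm across, the top 15 mm; 15 g. Grip by the cap or just under it.
- tube_red_a: One of two like short tubes with red caps and blood, in the rack. 88 mm tall (short). Origin: centre of its underside; z up the tube. Glass barrel 13 mm across; cap 16 mm across, the top 15 mm; 15 g. Grip by the cap or just under it.
- tube_red_b: The other of the two like short tubes with red caps and blood, in the rack. 88 mm tall (short). Origin: centre of its underside; z up the tube. Glass barrel 13 mm across; cap 16 mm across, the top 15 mm; 15 g. Grip by the cap or just under it.
- tube_yellow_short: Short tube with yellow cap and no blood in it, in the rack: it matches nothing and stays there. 88 mm tall (short). Origin: centre of its underside; z up the tube. Glass barrel 13 mm across; cap 16 mm across, the top 15 mm; 15 g. Grip by the cap or just under it.
- tube_green: Short tube with green cap and no blood in it, in the rack: it matches nothing and stays there. 88 mm tall (short). Origin: centre of its underside; z up the tube. Glass barrel 13 mm across; cap 16 mm across, the top 15 mm; 15 g. Grip by the cap or just under it.

How it is judged:
At the end, for the whole second after the job is handed in: Six tubes stand in the six buckets at rest, upright within 0.15 rad, undersides within 6 mm of bucket floor height and 46 +- 8 mm from the axis; twins are opposite (over 85.5 mm apart). The two loaded before and the two that stay in the rack are within 12 mm of where they were (horizontal distance between tube_yellow_long and rotor between 0.038 and 0.054 m and height (world z) of tube_yellow_long between 0.018 and 0.03 m and angle between each of tube_yellow_long, tube_purple, tube_red_a, tube_red_b, tube_yellow_loaded, tube_purple_loaded's own z axis and vertical below 0.15 rad and linear speed of each of tube_yellow_long, tube_purple, tube_red_a, tube_red_b, tube_yellow_loaded, tube_purple_loaded below 0.02 m/s and horizontal distance between tube_purple and rotor between 0.038 and 0.054 m and height (world z) of tube_purple between 0.018 and 0.03 m and horizontal distance between tube_red_a and rotor between 0.038 and 0.054 m and height (world z) of tube_red_a between 0.018 and 0.03 m and horizontal distance between tube_red_b and rotor between 0.038 and 0.054 m and height (world z) of tube_red_b between 0.018 and 0.03 m and horizontal distance between tube_yellow_loaded and rotor between 0.038 and 0.054 m and height (world z) of tube_yellow_loaded between 0.018 and 0.03 m and horizontal distance between tube_purple_loaded and rotor between 0.038 and 0.054 m and height (world z) of tube_purple_loaded between 0.018 and 0.03 m and horizontal distance between tube_yellow_long and tube_yellow_loaded above 0.0855 m and horizontal distance between tube_purple and tube_purple_loaded above 0.0855 m and horizontal distance between tube_red_a and tube_red_b above 0.0855 m and distance of each of tube_yellow_short, tube_green, tube_yellow_loaded, tube_purple_loaded from where it was at the start of the episode below 0.012 m); the robot touches nothing.
It fails at once if the short yellow-capped or the green-capped tube is taken out of the rack (distance of any of tube_yellow_short, tube_green from where it was at the start of the episode above 0.03 m).
It fails at once if a tube that was already in the rotor is lifted or shifted (distance of any of tube_yellow_loaded, tube_purple_loaded from where it was at the start of the episode above 0.025 m).
It fails at once if a tube is let go over the rotor with its underside more than 25 mm above its bucket's floor ((horizontal distance between tube_yellow_long and rotor below 0.075 m and height (world z) of tube_yellow_long above 0.049 m and contact force between the fingers and tube_yellow_long below 0.02 N) or (horizontal distance between tube_purple and rotor below 0.075 m and height (world z) of tube_purple above 0.049 m and contact force between the fingers and tube_purple below 0.02 N) or (horizontal distance between tube_red_a and rotor below 0.075 m and height (world z) of tube_red_a above 0.049 m and contact force between the fingers and tube_red_a below 0.02 N) or (horizontal distance between tube_red_b and rotor below 0.075 m and height (world z) of tube_red_b above 0.049 m and contact force between the fingers and tube_red_b below 0.02 N)).
It fails at once if a tube is laid over (leans more than 60 degrees) (angle between any of tube_yellow_long, tube_purple, tube_red_a, tube_red_b, tube_yellow_short, tube_green, tube_yellow_loaded, tube_purple_loaded's own z axis and vertical above 1.05 rad).
It also fails if it takes over 106 s, if anything falls off the work surface, if the arm or the gripper's body presses on something with over 40 N, if the wrist force passes 120 N, or if a joint passes its speed limit or range.

## Working session

There is one attempt and no reset: what is moved stays moved. The work goes in short steps, each a Python script; the robot and the scene stay as the last script left them, time stands still between calls to the robot, and variables do not carry over. Pictures are saved under pics/ and viewed, at most 14 in all, crops included, and the job is handed in when it is done.

```bash
ls; mkdir -p pics; python3 - <<'E'
from rig import arm
import cv2,numpy as np
s=arm.read_state();print(s['time_s'],s['ee_pos'],s['eef_rot'],arm.grip_depth)
for n in('scene','top'):
    p=arm.read_camera(n);cv2.imwrite(f'pics/{n}0.png',p['image'][:,:,::-1])
    print(n,[k for k in p],p['fovy'],p['cx'],p['cy'],p['T'].round(3).tolist() if hasattr(p['T'],'round') else p['T'],{k:p[k] for k in p if k not in('image','T')})
    for t in('rotor','tube_rack_white','tube_yellow_loaded','tube_purple_loaded','tube_yellow_long','tube_purple','tube_red_a','tube_yellow_short','tube_green'):
        print(t,[(np.round(d['centre'],1).tolist(),round(d['confidence'],2)) for d in arm.pinpoint(p,t)],[(np.round(d['centre'],1).tolist(),round(d['confidence'],2)) for d in arm.masks_of(p,t)])
print(arm.read_state()['time_s'])
E
```

```text
pics
0.0 [0.17238173 0.49546284 0.23053044] [-3.14001136e+00  1.91210177e-05  2.80675523e+00] -0.0187
scene ['image', 'fovy', 'cx', 'cy', 'T', 'shot'] 56.58591278684927 279.623530363646 211.80090259407854 [[-0.597, 0.44, -0.671, -0.11], [-0.802, -0.347, 0.486, 0.256], [-0.019, 0.828, 0.56, 0.53], [0.0, 0.0, 0.0, 1.0]] {'fovy': 56.58591278684927, 'cx': 279.623530363646, 'cy': 211.80090259407854, 'shot': 1}
rotor [([348.2, 200.7], 0.6)] [([351.0, 178.3], 0.69), ([227.7, 219.5], 0.17)]
tube_rack_white [([225.1, 250.5], 0.94)] [([221.1, 245.7], 0.69), ([185.2, 241.6], 0.59)]
tube_yellow_loaded [] [([351.1, 160.1], 0.52)]
tube_purple_loaded [] [([335.1, 162.7], 0.4)]
tube_yellow_long [([248.6, 243.2], 0.47)] [([247.4, 213.7], 0.78), ([334.3, 162.4], 0.67)]
tube_purple [([262.3, 234.8], 0.49)] []
tube_red_a [([217.9, 250.2], 0.71)] [([182.7, 241.8], 0.63), ([215.4, 226.9], 0.49)]
tube_yellow_short [([203.4, 264.0], 0.74), ([219.1, 252.4], 0.74), ([251.1, 241.4], 0.54)] [([198.1, 238.7], 0.66)]
tube_green [([234.2, 247.9], 0.49)] [([231.2, 222.4], 0.69)]
top ['image', 'fovy', 'cx', 'cy', 'T
[... 179 characters left out ...]
0]] {'fovy': 48.057134151643325, 'cx': 271.4093509164145, 'cy': 209.21351605651355, 'shot': 2}
rotor [([355.4, 214.1], 0.95), ([188.0, 205.2], 0.3)] [([358.3, 211.7], 0.76)]
tube_rack_white [([211.6, 208.9], 0.71)] [([209.5, 206.6], 0.69)]
tube_yellow_loaded [([376.1, 196.5], 0.48)] [([380.5, 192.8], 0.68)]
tube_purple_loaded [([353.9, 188.8], 0.45)] [([359.7, 183.2], 0.54)]
tube_yellow_long [([230.0, 206.6], 0.5)] [([229.5, 200.7], 0.47)]
tube_purple [([246.8, 208.0], 0.43)] [([246.7, 199.5], 0.52)]
tube_red_a [([203.4, 202.6], 0.44), ([169.8, 207.8], 0.38)] []
tube_yellow_short [([184.8, 205.5], 0.55)] [([208.8, 207.5], 0.32)]
tube_green [([215.5, 203.7], 0.41)] [([359.1, 210.0], 0.7)]
1.9
```

```bash
python3 - <<'E'
import cv2
a=cv2.imread('pics/scene0.png')[110:310,150:420];cv2.imwrite('pics/scene0c.png',cv2.resize(a,None,fx=2.9,fy=2.9,interpolation=cv2.INTER_CUBIC))
a=cv2.imread('pics/top0.png')[140:280,140:440];cv2.imwrite('pics/top0c.png',cv2.resize(a,None,fx=2.6,fy=2.6,interpolation=cv2.INTER_CUBIC))
E
```

```text
(no output)
```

View pics/scene0c.png

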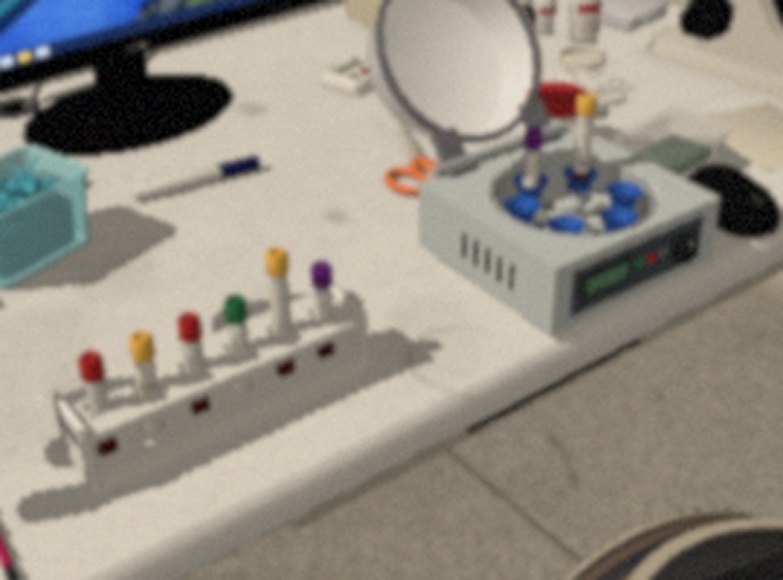

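View pics/top0c.png

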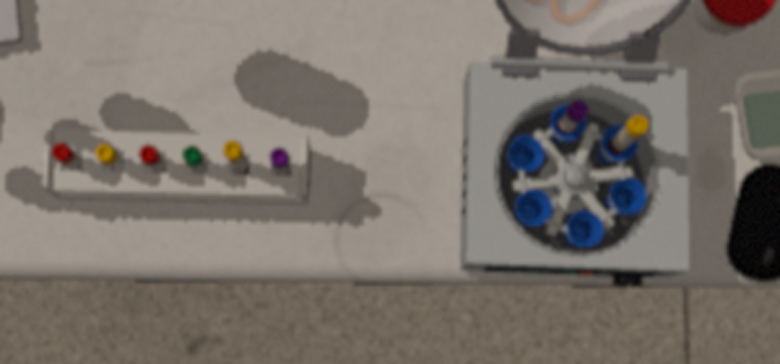

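View pics/top0.png

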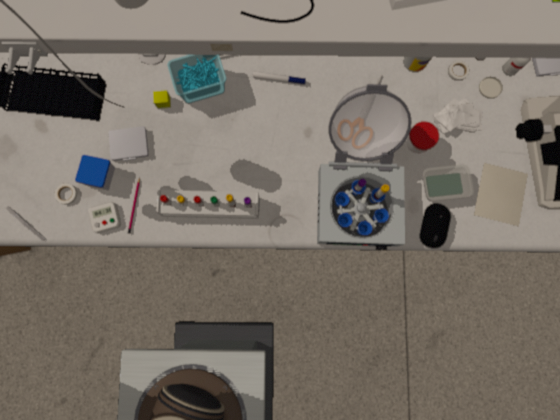

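The top view shows the rack from left to right as red, short yellow, red, green, long yellow, purple (crop cols 62–280, row ~155). The rotor sits near crop (575,175), with purple loaded at the back centre and yellow at the back right. The scene view agrees.

```bash
cat > h.py <<'E'
from rig import arm
import cv2,numpy as np
def f(p): return p['image'].shape[0]/2/np.tan(np.radians(p['fovy'])/2)
def ray(p,uv):
    T=np.array(p['T']);d=T[:3,:3]@np.array([(uv[0]-p['cx'])/f(p),-(uv[1]-p['cy'])/f(p),-1.]);return T[:3,3],d/np.linalg.norm(d)
def atz(p,uv,z):
    o,d=ray(p,uv);return o+d*(z-o[2])/d[2]
def tri(rs):
    A=sum(np.eye(3)-np.outer(d,d) for o,d in rs);b=sum((np.eye(3)-np.outer(d,d))@o for o,d in rs)
    x=np.linalg.solve(A,b);return x,max(np.linalg.norm(np.cross(x-o,d)) for o,d in rs)
def proj(p,X):
    T=np.array(p['T']);c=(np.asarray(X)-T[:3,3])@T[:3,:3];return np.stack([p['cx']-f(p)*c[...,0]/c[...,2],p['cy']+f(p)*c[...,1]/c[...,2]],-1)
R=dict(red=[(0,8),(172,180)],yellow=[(15,28)],green=[(55,90)],purple=[(130,160)],blue=[(103,122)])
def blobs(p,col,roi,smin=110,amin=15):
    x0,y0,x1,y1=roi;h=cv2.cvtColor(cv2.GaussianBlur(p['image'],(3,3),0),cv2.COLOR_RGB2HSV)[y0:y1,x0:x1]
    m=np.zeros(h.shape[:2],np.uint8)
    for a,b in R[col]: m|=cv2.inRange(h,(a,smin,45),(b,255,255))
    n,l,s,c=cv2.connectedComponentsWithStats(m)
    return sorted([((c[i]+[x0,y0]).round(1).tolist(),int(s[i,4])) for i in range(1,n) if s[i,4]>=amin])
E
python3 - <<'E'
from h import *
P={n:arm.read_camera(n) for n in('scene','top')}
for n,roi,roi2 in(('scene',(165,190,275,280),(315,135,385,195)),('top',(155,185,265,215),(325,170,400,245))):
    for c in('red','yellow','green','purple'):
        print(n,c,blobs(P[n],c,roi,90,8),'| rotor',blobs(P[n],c,roi2,90,8))
    print('blue',blobs(P[n],'blue',roi2,120,15))
r={n:max(arm.pinpoint(P[n],'rotor'),key=lambda d:d['confidence'])['centre'] for n in P}
print('rotor z0',{n:atz(P[n],r[n],0).round(4) for n in P},tri([ray(P[n],r[n]) for n in P]))
E
```

```text
scene red [([180.9, 236.1], 77), ([186.7, 263.6], 14), ([214.6, 222.6], 67), ([218.6, 249.4], 11), ([248.0, 236.7], 9)] | rotor [([342.2, 143.5], 142)]
scene yellow [([198.2, 229.1], 80), ([244.7, 200.0], 71)] | rotor [([351.8, 145.8], 52)]
scene green [([230.5, 216.5], 39)] | rotor []
scene purple [([260.3, 204.4], 30)] | rotor [([333.5, 157.3], 23)]
blue [([330.4, 180.0], 78), ([345.0, 186.9], 38), ([349.9, 173.0], 23), ([363.9, 180.4], 126)]
top red [([163.6, 198.4], 57), ([197.2, 199.5], 49)] | rotor []
top yellow [([180.1, 198.9], 61), ([229.3, 197.8], 55)] | rotor [([384.5, 188.0], 74)]
top green [([213.6, 199.6], 29)] | rotor []
top purple [([247.0, 200.5], 28)] | rotor [([361.7, 182.4], 49)]
blue [([341.5, 198.9], 167), ([344.5, 219.8], 162), ([357.2, 187.7], 73), ([364.4, 228.1], 166), ([376.9, 196.1], 68), ([381.1, 215.2], 164)]
rotor z0 {'scene': array([ 0.46  , -0.3602,  0.    ]), 'top': array([ 0.464 , -0.3712,  0.    ])} (array([ 0.46699015, -0.37107685, -0.00805014]), np.float64(0.002273473839409104))
```

```bash
python3 - <<'E'
from h import *
from scipy.optimize import least_squares
S,T=[arm.read_camera(n) for n in('scene','top')]
caps=dict(red1=((180.9,236.1),(163.6,198.4)),ys=((198.2,229.1),(180.1,198.9)),red2=((214.6,222.6),(197.2,199.5)),green=((230.5,216.5),(213.6,199.6)),yl=((244.7,200.0),(229.3,197.8)),pur=((260.3,204.4),(247.0,200.5)),ylo=((351.8,145.8),(384.5,188.)),plo=((333.5,157.3),(361.7,182.4)))
X={}
for k,(a,b) in caps.items():
    x,e=tri([ray(S,a),ray(T,b)]);X[k]=x;print(k,x.round(4),round(e,4),'top@z',atz(T,b,(.110 if k=='yl' else .13 if k=='ylo' else .106 if k=='plo' else .086)).round(4))
# rack: fit centre/yaw/z, long yellow +24mm; slots order red1..pur = y +90..-90
names=['red1','ys','red2','green','yl','pur'];ys=np.array([90,54,18,-18,-54,-90])/1e3
def rack(q):
    c,s=np.cos(q[2]),np.sin(q[2]);return np.stack([q[0]-s*ys,q[1]+c*ys,q[3]+np.where(np.array(names)=='yl',.024,0)],-1)
top=np.array([caps[n][1] for n in names]);sc=np.array([caps[n][0] for n in names])
for nm,use in(('both',(1,1)),('top',(0,1)),('scene',(1,0))):
    fz=None if nm=='both' else .083
    g=lambda q:rack(q if fz is None else [*q[:3],fz])
    r=least_squares(lambda q:np.concatenate([use[0]*(proj(S,g(q))-sc).ravel(),use[1]*(proj(T,g(q))-top).ravel()]),[.45,0.03,0,.083],loss='soft_l1')
    print('rack',nm,r.x.round(4),r.cost.round(2)); 
    if nm=='both': print(r.fun.round(1))
tb=np.array([(341.5,198.9),(344.5,219.8),(364.4,228.1),(381.1,215.2)]);sb=np.array([(363.9,180.4)])
B=np.array([atz(T,u,.060) for u in tb]);print(B.round(4))
def rot(q):
    a=q[2]+np.arange(6)*np.pi/3;return np.stack([q[0]+.046*np.cos(a),q[1]+.046*np.sin(a),0*a+.060],-1)
B0=B.mean(0)
def fun(q):
    W=rot(q);return np.concatenate([min((proj(T,w)-u for w in W),key=np.linalg.norm) for u in tb])
best=min((least_squares(fun,[.46,-.37,a]) for a in np.radians(range(-30,30,10))),key=lambda r:r.cost)
q=best.x;print('rotor',q.round(4),np.degrees(q[2]),best.fun.round(1));print(rot(q).round(4))
print(proj(S,rot(q)).round(1))
E
```

```text
red1 [0.4775 0.0612 0.0797] 0.0018 top@z [0.4753 0.0582 0.086 ]
ys [0.4767 0.0253 0.0802] 0.0017 top@z [0.4746 0.0226 0.086 ]
red2 [ 0.4763 -0.0112  0.0797] 0.0023 top@z [ 0.4737 -0.0142  0.086 ]
green [ 0.4763 -0.0471  0.0791] 0.0018 top@z [ 0.4739 -0.0494  0.086 ]
yl [ 0.4758 -0.0832  0.1048] 0.002 top@z [ 0.4735 -0.0853  0.11  ]
pur [ 0.4751 -0.1195  0.08  ] 0.0017 top@z [ 0.4728 -0.1212  0.086 ]
ylo [ 0.4959 -0.4069  0.1249] 0.0012 top@z [ 0.4938 -0.4065  0.13  ]
plo [ 0.5132 -0.3645  0.1002] 0.0015 top@z [ 0.5108 -0.3644  0.106 ]
rack both [ 0.4761 -0.029  -0.0118  0.0801] 4.69
[ 1.1  0.   1.   0.1  1.1  0.   0.9 -0.2  1.   0.5  0.6  0.1 -0.6 -0.4
 -0.5 -0.5 -1.  -0.7 -0.8 -0.4 -0.8 -0.4 -0.9 -0.5]
rack top [ 0.4745 -0.0311 -0.0124  0.083 ] 0.08
rack scene [ 0.4738 -0.0259 -0.0093  0.083 ] 0.13
[[ 0.4838 -0.3279  0.06  ]
 [ 0.4373 -0.3339  0.06  ]
 [ 0.4195 -0.377   0.06  ]
 [ 0.4484 -0.4142  0.06  ]]
rotor [ 0.4657 -0.3708  0.133 ] 7.619702277554972 [ 0.2  0.3  0.2 -0.1 -0.  -0.3 -0.4  0.1]
[[ 0.5113 -0.3647  0.06  ]
 [ 0.4832 -0.3283  0.06  ]
 [ 0.4376 -0.3344  0.06  ]
 [ 0.4201 -0.3769  0.06  ]
 [ 0.4481 -0.4134  0.06  ]
 [ 0.4937 -0.4073  0.06  ]]
[[333.7 172.1]
 [330.7 180.9]
 [345.9 187.6]
 [364.  184.8]
 [365.9 175.7]
 [350.8 169.7]]
```

```bash
cat >> h.py <<'E'
PI=np.pi
RACK=np.array([.4750,-.0290]);RYAW=-.0118;ROT=np.array([.4660,-.3709]);RA=.133
SLOT=dict(red1=.09,red2=.018,yl=-.054,pur=-.09);BUCKET=dict(yl=2,pur=3,red1=1,red2=4)
def slot(k): return RACK+SLOT[k]*np.array([-np.sin(RYAW),np.cos(RYAW)])
def bucket(i): a=RA+i*PI/3;return ROT+.046*np.array([np.cos(a),np.sin(a)]),a
def H(k): return .1085 if k=='yl' else .0845   # cap-middle height of tube in rack
GD=-arm.grip_depth
RY=RYAW+PI/2
def snap(tag,*names):
    for n in names: cv2.imwrite(f'pics/{n}_{tag}.png',arm.read_camera(n)['image'][:,:,::-1])
def st(msg):
    s=arm.read_state();print(msg,'t',round(s['time_s'],1),'p',s['ee_pos'].round(4),'gap',round(s['finger_gap'],3),'ff',np.round(s['finger_force'],1),'ft',np.round(s['ft_force'],1))
E
python3 - <<'E'
from h import *
k='pur';x,y=slot(k);z=H(k)-GD
arm.set_gripper(.45,30)
arm.movep([x,y,z+.10],[PI,0,RY]);st('above')
snap('hover','scene','top')
for i in(1,2,3,4):
    (bx,by),a=bucket(i)
    for yaw in(a+PI/2,a-PI/2,a-3*PI/2):
        q=arm.solve_ik([bx,by,.1],[PI,0,yaw]);print(i,round(yaw,2),None if q is None else np.round(q,2))
a=cv2.imread('pics/scene_hover.png')[60:310,150:420];b=cv2.imread('pics/top_hover.png')[120:260,140:420]
cv2.imwrite('pics/hov.png',np.vstack([cv2.resize(a,(390,360)),cv2.resize(b,(390,195))]))
E
```

```text
above t 5.2 p [ 0.4742 -0.1184  0.1659] gap 0.446 ff 0.0 ft [ 0.2 -0.1  0.1]
1 2.75 [-0.6   0.27 -0.16  1.15  0.   -0.21]
1 -0.39 [-0.6   0.27 -0.16  1.15  0.    2.94]
1 -3.53 [-0.6   0.27 -0.16  1.15  0.   -0.21]
2 3.8 [-0.65  0.21 -0.23  1.13  0.   -1.31]
2 0.66 [-0.65  0.21 -0.23  1.13  0.    1.83]
2 -2.48 [-0.65  0.21 -0.23  1.13  0.   -1.31]
3 4.85 [-0.73  0.23 -0.2   1.14  0.   -2.43]
3 1.7 [-0.73  0.23 -0.2   1.14  0.    0.71]
3 -1.44 [-0.73  0.23 -0.2   1.14  0.   -2.43]
4 5.89 [-0.74  0.31 -0.09  1.16  0.    2.79]
4 2.75 [-0.74  0.31 -0.09  1.16  0.   -0.35]
4 -0.39 [-0.74  0.31 -0.09  1.16  0.    2.79]
```

View pics/hov.png

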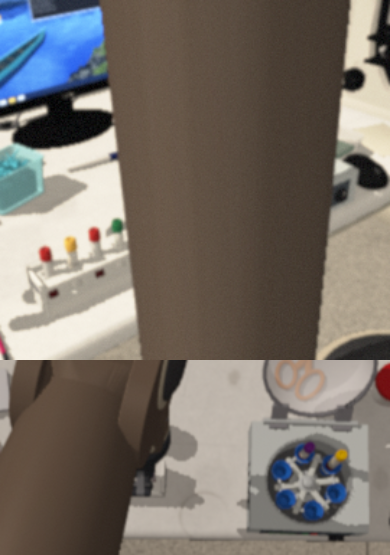

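```bash
cat >> h.py <<'E'
YAW={1:2.75,2:.66,3:1.70,4:2.75}
def pick(k):
    x,y=slot(k);z=H(k)-GD
    arm.move_l([x,y,z+.0],max_speed=.08);st('down')
    arm.set_gripper(0.,30);st('grip')
    arm.move_l([x,y,z+.005],max_speed=.03);st('up5')
    arm.move_l([x,y,z+.16],max_speed=.2);st('lift')
def carry(k):
    i=BUCKET[k];(bx,by),_=bucket(i);z=H(k)-GD
    arm.move_l([bx,by,z+.16],[PI,0,YAW[i]],max_speed=.2);st('over')
E
python3 - <<'E'
from h import *
pick('pur');carry('pur')
snap('pur','scene','top')
a=cv2.imread('pics/scene_pur.png');b=cv2.imread('pics/top_pur.png')[120:260,280:440]
cv2.imwrite('pics/v.png',np.hstack([a[60:310,250:450],cv2.resize(b,(286,250))]))
E
```

```text
down t 6.7 p [ 0.4743 -0.1191  0.0663] gap 0.449 ff 0.0 ft [-0.1 -0.5  0.4]
grip t 7.0 p [ 0.4742 -0.1191  0.0663] gap 0.161 ff 29.2 ft [-0.5 -0.2  2.6]
up5 t 7.3 p [ 0.4741 -0.119   0.071 ] gap 0.168 ff 29.2 ft [-0.1 -0.3  0.1]
lift t 8.2 p [ 0.4735 -0.1189  0.2246] gap 0.164 ff 29.3 ft [0.1 0.7 0.5]
over t 9.7 p [ 0.4205 -0.3763  0.2258] gap 0.172 ff 29.3 ft [ 0.3  0.6 -1.3]
```

View pics/v.png

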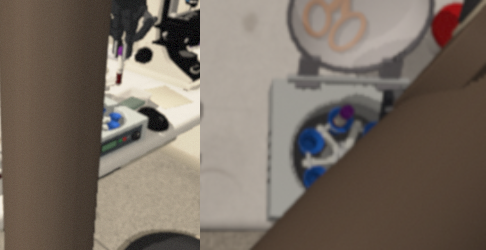

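```bash
python3 - <<'E'
from h import *
S=arm.read_camera('scene');p=arm.read_state()['ee_pos']
for z in(.165,.18,.2,.22,.235): print(z,proj(S,np.array([p[0],p[1],z])).round(1))
I=S['image'][85:160,340:400];cv2.imwrite('pics/v2.png',cv2.resize(I[:,:,::-1],None,fx=8,fy=8,interpolation=cv2.INTER_CUBIC))
h=cv2.cvtColor(I,cv2.COLOR_RGB2HSV);m=cv2.inRange(h,(0,100,20),(10,255,140))|cv2.inRange(h,(165,100,20),(180,255,140))
n,l,s,c=cv2.connectedComponentsWithStats(m);print([(s[i].tolist(),(c[i]+[340,85]).round(1)) for i in range(1,n) if s[i,4]>8])
E
```

```text
0.165 [368.5 143.9]
0.18 [369.2 137.6]
0.2 [370.2 129. ]
0.22 [371.2 120.2]
0.235 [372.  113.4]
[([27, 49, 4, 9, 30], array([368.3, 137.9]))]
```

View pics/v2.png

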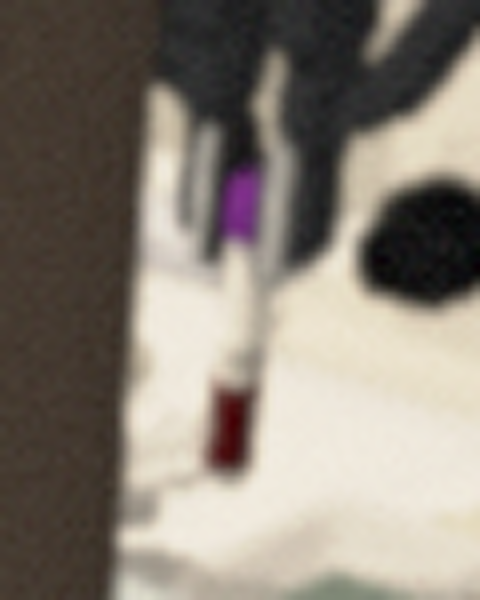

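The purple tube is held upright. Its blood is centred at (368.3,137.9) against a predicted 369.2, so it is about 1 mm off. Lowering it now.

```bash
cat >> h.py <<'E'
def place(k,release=True):
    i=BUCKET[k];(bx,by),_=bucket(i);z=H(k)-GD
    arm.move_l([bx,by,z+.075],max_speed=.12);st('mouth')
    for dz in(.06,.045,.03,.0205):
        arm.move_l([bx,by,z+dz],max_speed=.05);st(f'dz{dz}')
        f=arm.read_state()['ft_force']
        if np.linalg.norm(f)>15: print('STOP');return False
    arm.set_gripper(.42);st('open')
    arm.move_l([bx,by,z+.17],max_speed=.15);st('clear')
    return True
E
python3 -c "
from h import *
place('pur')"
```

```text
mouth t 10.7 p [ 0.4207 -0.3773  0.1416] gap 0.167 ff 29.3 ft [ 1.1  0.  -0. ]
dz0.06 t 11.2 p [ 0.4202 -0.3768  0.1254] gap 0.167 ff 29.3 ft [0.2 0.3 0.1]
dz0.045 t 11.6 p [ 0.4202 -0.3768  0.1103] gap 0.169 ff 29.5 ft [ 0.2 -0.2  0.3]
dz0.03 t 12.1 p [ 0.4202 -0.3768  0.0954] gap 0.171 ff 29.5 ft [ 0.4 -0.3  0.4]
dz0.0205 t 12.4 p [ 0.4207 -0.3771  0.0863] gap 0.169 ff 29.6 ft [0.4 1.4 2.1]
open t 12.8 p [ 0.4203 -0.377   0.0861] gap 0.425 ff 0.0 ft [ 0.1 -1.1  0.5]
clear t 13.9 p [ 0.4201 -0.3768  0.2348] gap 0.42 ff 0.0 ft [-0.4  0.7  0.1]
```

```bash
python3 - <<'E'
from h import *
def go(k):
    x,y=slot(k);arm.move_l([x,y,max(.235,H(k)-GD+.06)],[PI,0,RY],max_speed=.22);arm.move_l([x,y,H(k)-GD+.05],max_speed=.2)
    pick(k);g=arm.read_state()
    if g['finger_gap']<.12: print('no grip');return False
    carry(k);return place(k)
if go('yl'):
    x,y=slot('red1');arm.move_l([x,y,.235],[PI,0,RY],max_speed=.22)
    snap('yl','scene','top')
    a=cv2.imread('pics/scene_yl.png');b=cv2.imread('pics/top_yl.png')[160:250,140:410]
    cv2.imwrite('pics/v3.png',np.vstack([cv2.resize(a[110:260,280:430],(450,450))[:, :],cv2.resize(b,(450,150))]))
E
```

```text
down t 16.8 p [ 0.4747 -0.083   0.0902] gap 0.418 ff 0.0 ft [ 0.3 -0.4 -0.1]
grip t 17.1 p [ 0.4748 -0.0831  0.0905] gap 0.171 ff 29.2 ft [-0.4 -0.2  2.9]
up5 t 17.4 p [ 0.4745 -0.083   0.095 ] gap 0.17 ff 29.2 ft [-0.8 -0.2 -0.1]
lift t 18.4 p [ 0.4739 -0.0829  0.2486] gap 0.168 ff 29.2 ft [ 0.3 -0.1 -0.1]
over t 19.8 p [ 0.438  -0.3337  0.2499] gap 0.165 ff 29.2 ft [-0.6 -0.6  0.3]
mouth t 20.6 p [ 0.4383 -0.3346  0.1656] gap 0.169 ff 29.2 ft [-0.2 -0.7 -0.8]
dz0.06 t 21.1 p [ 0.4377 -0.3343  0.1494] gap 0.166 ff 29.2 ft [-0.2  0.3 -0.9]
dz0.045 t 21.5 p [ 0.4377 -0.3343  0.1343] gap 0.166 ff 29.6 ft [-0.3  0.3 -0.5]
dz0.03 t 22.0 p [ 0.4377 -0.3344  0.1194] gap 0.165 ff 29.6 ft [ 0.2 -0.1 -0. ]
dz0.0205 t 22.3 p [ 0.4382 -0.3347  0.1105] gap 0.169 ff 29.9 ft [0.2 0.5 3.2]
open t 22.7 p [ 0.4378 -0.3344  0.11  ] gap 0.418 ff 0.0 ft [ 0.7 -0.2  0.8]
clear t 23.8 p [ 0.4376 -0.3343  0.2589] gap 0.424 ff 0.0 ft [-1.1  0.4  0.6]
```

View pics/v3.png

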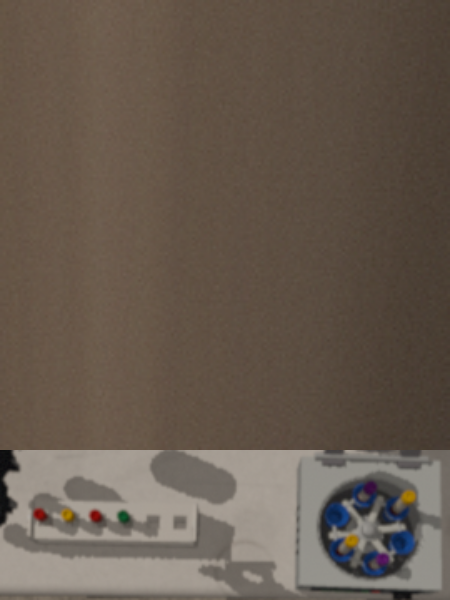

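The top view shows both tubes seated opposite their twins, and the remaining four are undisturbed in the rack. Now the reds.

```bash
python3 - <<'E'
from h import *
def go(k):
    x,y=slot(k);arm.move_l([x,y,.235],[PI,0,RY],max_speed=.22);arm.move_l([x,y,H(k)-GD+.05],max_speed=.2)
    pick(k);g=arm.read_state()
    if g['finger_gap']<.12: print('no grip');return False
    carry(k);return place(k)
if go('red1') and go('red2'):
    arm.move_l([.45,.10,.25],[PI,0,RY],max_speed=.22)
    arm.movep([.172,.496,.25],[PI,0,2.807])
    snap('end','scene','top');st('end')
    a=cv2.imread('pics/scene_end.png');b=cv2.imread('pics/top_end.png')[160:250,140:410]
    cv2.imwrite('pics/v4.png',np.vstack([cv2.resize(a[100:250,170:440],(600,333)),cv2.resize(b,(600,200))]))
E
```

```text
down t 27.7 p [0.4763 0.061  0.0661] gap 0.42 ff 0.0 ft [-0.2  0.9 -1.2]
grip t 28.0 p [0.4765 0.0611 0.0665] gap 0.168 ff 29.2 ft [-0.1  0.7  3.7]
up5 t 28.3 p [0.4762 0.061  0.071 ] gap 0.169 ff 29.2 ft [-0.   0.7 -0.6]
lift t 29.2 p [0.4756 0.0609 0.2246] gap 0.167 ff 29.3 ft [-0.5 -0.6  0.6]
over t 31.3 p [ 0.4835 -0.3279  0.2258] gap 0.167 ff 29.3 ft [ 0.7 -0.4  0. ]
mouth t 32.2 p [ 0.4839 -0.3285  0.1416] gap 0.169 ff 29.3 ft [ 0.1  1.1 -0.2]
dz0.06 t 32.6 p [ 0.4833 -0.3282  0.1254] gap 0.167 ff 29.3 ft [ 0.1 -0.2 -0.1]
dz0.045 t 33.1 p [ 0.4832 -0.3279  0.1101] gap 0.164 ff 30.0 ft [ 0.4  1.5 -1.4]
dz0.03 t 33.5 p [ 0.4831 -0.328   0.0951] gap 0.165 ff 30.0 ft [ 1.   1.8 -1. ]
dz0.0205 t 33.9 p [ 0.484  -0.3285  0.0865] gap 0.168 ff 30.3 ft [2.1 4.  2.9]
open t 34.2 p [ 0.4832 -0.3286  0.086 ] gap 0.416 ff 0.0 ft [-0.  -1.   0.4]
clear t 35.4 p [ 0.4832 -0.3281  0.2348] gap 0.42 ff 0.0 ft [0.1 0.8 0.9]
down t 38.5 p [ 0.4755 -0.011   0.0662] gap 0.419 ff 0.0 ft [ 1.1 -0.3  0.1]
grip t 38.8 p [ 0.4757 -0.011   0.0665] gap 0.164 ff 29.2 ft [-0.2 -0.3  3.5]
up5 t 39.1 p [ 0.4753 -0.011   0.071 ] gap 0.167 ff 29.2 ft [-0.4  0.2  1.2]
lift t 40.1 p [ 0.4747 -0.011   0.2246] gap 0.174 ff 29.3 ft [ 0.1 -1.2 -1.4]
over t 42.2 p [ 0.4485 -0.413   0.2258] gap 0.166 ff 29.3 ft [ 0.1 -0.8 -0.1]
mouth t 43.1 p [ 0.4488 -0.4137  0.1416] gap 0.166 ff 29.3 ft [-0.3  0.1 -0.3]
dz0.06 t 43.5 p [ 0.4483 -0.4133  0.1254] gap 0.167 ff 29.3 ft [ 0.3 -0.1  0.2]
dz0.045 t 44.0 p [ 0.4483 -0.4129  0.1102] gap 0.165 ff 30.3 ft [ 0.5  2.1 -1.7]
dz0.03 t 44.4 p [ 0.4481 -0.413   0.095 ] gap 0.167 ff 30.3 ft [ 0.9  2.3 -1.2]
dz0.0205 t 44.8 p [ 0.4489 -0.4136  0.0865] gap 0.163 ff 30.7 ft [2.1 3.3 2.8]
open t 45.1 p [ 0.4482 -0.4137  0.086 ] gap 0.422 ff 0.0 ft [-0.6 -0.3 -0.2]
clear t 46.3 p [ 0.4482 -0.4132  0.2348] gap 0.418 ff 0.0 ft [-1.   1.  -0.5]
end t 50.6 p [0.1729 0.4956 0.2501] gap 0.419 ff 0.0 ft [-0.3 -0.2 -0.1]
```

View pics/v4.png

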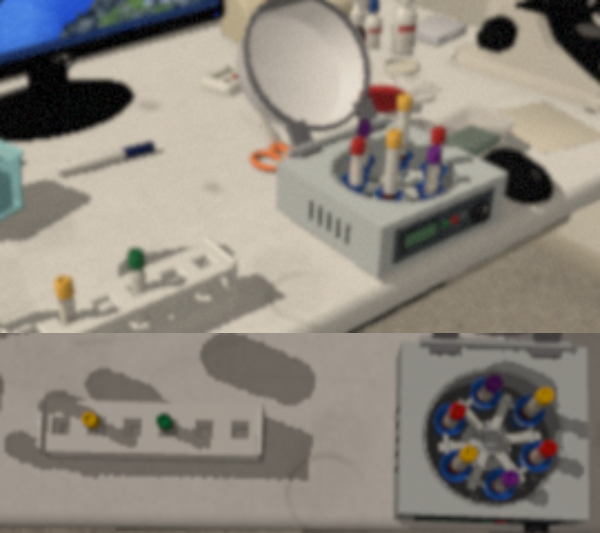

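All six tubes stand upright with twins opposite, and the short yellow and green tubes are still in the rack. Handing it in.

```bash
python3 -c "
from rig import arm
print(arm.finish_job())"
```

```text
the job is handed in; nothing more can be done
None
```

I loaded all four tubes across from their twins and handed the job in at about 51 s of the 106 s allowed; the last pictures show all six standing upright in the rotor, with the short yellow and green tubes still in the rack, though no verdict came back.

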